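# Latch the catch tray and hold the chute gate open at the gauge

## Task

Swing the steel latch at the end of the autoloader's catch tray closed until its arm rests fully home in the forked catch. Then pull the spring-return gate slide beside the tray by its upright blade, away from the machine's head, until the slide's pointer lines up with the thin fin of the chrome gauge, and finish while still holding it there: do not let go. Do not disturb the disk, caddy, roller, teacup, torch or screwdriver lying around.

Things in the scene. Friction and masses are not known exactly. Their poses are not given: they have to be found in the camera images.
- loader: Autoloader fixed to the shelf; yaw varies +-0.2 rad. 'Loader frame' (mm): origin on the shelf under the grey catch tray, z up, +y to the white head, +x to the slide's side. Base plate x -90..200, y -130..390, 8 thick; tray x -67..67, y -90..40, rim 45 high; head x -120..120, y 180..390, 285 high with hopper; sloping steel chute x -60..60, y 25..190, walls 80 high at its low end to 190 at the head.
- latch (a joint): Hinge of the swing latch, rad: 0 = closed, arm home in the forked catch (hard stop); grows as the arm swings open, level, to loader -y; up to 1.7. Vertical pin, stiff with friction (about 1 N at the peg), no spring: stays where left. At value q the arm points along (cos q, -sin q) in loader x, y.
- latch_pivot (a point): The latch's vertical pivot, at loader (-50, -110) mm, 53 mm above the shelf. Its axes are the loader's. The steel arm is 100 mm long, 12 mm wide, 8 mm thick, at height 49..57 mm.
- latch_peg (a point): Top centre of the round upright peg on the latch arm, 70 mm from the pivot: 12 mm in diameter, from the arm (57 mm) to 96 mm above the shelf. Push it sideways or pinch it from above. The steel fork of the catch takes the closed arm's end: loader x 34..52, y -121..-99 mm, top 65 mm above the shelf.
- gate: Gate slide: dark steel carriage 46 (x) x 50 (y) x 14 mm on a bed along loader y, with an upright blade in its middle and a rod into the head. Origin under its centre, 26 mm above the shelf, at rest at loader (115, 30) mm; axes the loader's. Slides to loader -y (away from the head), at most 100 mm, against a spring: 4.8 N at rest plus 1.2 N per 10 mm; springs back if let go.
- gate_grip (a point): Point on the gate's blade, in its middle, 80 mm above the shelf, to grip at. The blade is 28 mm wide (loader x), 10 mm thick (loader y), from 40 to 96 mm above the shelf, free on both flat sides.
- gate_pointer (a point): Tip of the gate's pointer, a 3 mm thick steel fin sticking out of the carriage to loader +x, 34 mm above the shelf. In loader y it is level with the middle of the blade's thickness. Moves with the gate.
- gauge_mark (a point): The mark: tip of the chrome gauge's fin (3 mm thick, pointing to loader -x, 34 mm above the shelf); axes the loader's. The gauge stands fixed beside the slide (40 mm high), 35 to 65 mm to loader -y of the pointer's rest place; this varies. Pointer and mark line up when their loader y is the same; a 3 mm gap stays between the tips in x.
- disk: Bystander: black disk 90 x 94 x 4 mm lying in the tray, origin in the middle of its underside.
- caddy: Bystander: blue open disk caddy 110 x 110 mm, 95 mm high with its disks; origin in the middle of its underside.
- roller: Bystander: black rubber pinch roller standing on end, 28 mm in diameter, 27 mm high, on the shelf off the open end of the slide bed; origin in the middle of its underside.
- teacup: Bystander: cream ceramic teacup, 80 mm across, 70 mm high, handle at its own +y; origin in the middle of its underside.
- torch: Bystander: brass torch lying along its own x, 150 mm long, 33 mm thick; origin in the middle of its underside.
- screwdriver: Bystander: screwdriver with a black handle, lying along its own x on the robot's side of the machine; origin under its middle.

How it is judged:
By the outcome, as a careful person would: the job done as asked, in the order asked, and still so for the second after the job is handed in, while the arm keeps its last pose, push and grip.
It also fails if it takes over 48 s, if anything falls off the work surface, if the arm or the gripper's body presses on something with over 40 N, if the wrist force passes 120 N, or if a joint passes its speed limit or range.

## Robot

A 6-joint arm with a two-finger parallel gripper is mounted at the origin on the work surface. World frame = base frame: x ahead of the robot, y to its left, z up, the work surface at z = 0. Lengths are in m, angles in rad, forces in N, time in s.
With the tool pointing down it reaches from about 0.35 to 0.775 m from the base axis. Payload 5.5 kg.
Tool frame: the origin (TCP) lies midway between the tips of the shut fingers; the grasp point (between the pads) lies 19 mm behind it (r.pinch_z is the distance from the TCP to the grasp point, in m); z points along the fingers, y is the line along which they close (so a half turn about z gives the same grasp; the last joint's range is limited). The gripper opens to 85 mm and grips with 20 to 120 N. Pads are 22 mm wide; open, the fingers measure 114 mm over their backs; the gripper's body (76 mm by 85 mm) begins 54 mm behind the grasp point. The pads swing forward as they close: fully open they stand 13 mm farther back than shut.
Start: joints at [-1.267, 0.313, 0.046, 1.304, 0, 1.431], TCP at [0.247, -0.519, 0.231] pointing down, gripper open.
Joint ranges: [-2.76, 2.76], [-0.86, 1.69], [-1.03, 1.26], [-2.2, 2.34], [-1.47, 1.5], [-3.14, 3.14]. Speed limits (rad/s): [2.57, 2.57, 3.14, 3.14, 3.14, 3.14].

## Interface

Orientations are given as a 3x3 rotation matrix whose columns are the frame's x, y, z axes.
In Python, from rig import state, optics, workorder, r gives the robot as it stands. The module is installed in compiled form; this text tells all that it offers.
- The arm moves only by the tool arm_command, never from a script. Its argument "motion" is one flat list of numbers, 6 for each row, row after row: the shift along the tool's x, y, z normalised to -1 to 1, where 1 is 0.25 m, then the turn, a rotation vector about the tool's x, y, z normalised to -1 to 1, where 1 is 120 degrees. In form: [tx, ty, tz, rx, ry, rz, tx, ty, tz, rx, ry, rz, ...]. A call has 1 to 10 rows; each row is the pose to reach, as a shift and turn from the pose commanded when the call began, along the tool's axes at that moment; what a row does not reach only later rows make up. A row lasts 1/12 s, in which the tool goes at most 41.7 mm and 7.16 degrees, less where a joint would pass 70% of its speed; a pose out of reach is approached as far as the arm can. A call with a number of a shift or a turn outside -1 to 1 is refused whole. A call with a gripper value outside its range is refused whole. "hand" is the opening, from 0 (shut) to 1 (fully open), set as the call begins (left out, the last holds). The fingers move at their own pace and stop on an object; "force" is the grip in N (left out, the last holds). Time passes only in rows, so rows that repeat a pose let the fingers close. It gives the time, the measured TCP pose, the force, the opening and the grip force at its end, in the units of the state.
- state(): the state, without advancing time (a new reading comes with each control period).
- optics.read_camera(name): name is "side" or "top" or "wrist"; returns a dict with "color" (384x512x3 uint8, blue, green, red), "depth" (384x512 float32, m along the optical axis (not along the pixel's ray), 0 where there is no reading), "camera_matrix" (3x3 intrinsics, pixels), "k1" (the pictures are not rectified: a ray, as slopes to the right and down, at radius r is drawn at 1 + k1 r^2 times it, then the intrinsics apply), "rvec" (rotation vector, rad) and "tvec" (3), from world to camera coordinates, as OpenCV has them. Camera axes: x right, y down, z forward; pixel columns grow to the right and rows downward; lengths in m; the calibration is good to about 2 mm. A picture is of the moment at which its call begins.
- workorder.job_done(): hands the job in; it is judged then, once.
The state is a dict: "t": time; "joint_positions": joint angles; "joint_vel": joint speeds; "joint_efforts": joint torques, N m; "eef_pos": TCP position; "orientation": TCP orientation; "contact_force": force on the tool from outside, world axes, zero at the start; "moment": the same for the moment, N m; "width": opening from 0.0 (shut) to 1.0 (fully open); "finger_force": force on a finger pad.
Only numpy, scipy, OpenCV 4.12 (cv2) and the standard library are available. Lean on these libraries where they do the work, as an engineer would, in place of code of your own. Each camera call takes 0.05 s, during which the arm holds its last target. There are 200 camera calls.

## Working session

There is one attempt and no reset: what is moved stays moved. The work goes in short steps, Python scripts to look and compute and a tool call to move; the robot and the scene stay as the last step left them, time stands still between calls to the robot, and variables do not carry over. Pictures are saved under pics/ and viewed, at most 10 in all, crops included, and the job is handed in when it is done.

Besides the shell and the picture viewer there is one more tool, called after "Request:" in YAML: its name, and indented under it one key for each argument. arm_command: Moves the arm, as the interface text tells. Scaled input: -1 to 1 covers 0.25 m each way for a shift and 120 degrees each way for a turn. Its arguments: {"type":"object","properties":{"motion":{"type":"array"},"hand":{"type":"number"},"force":{"type":"number"}},"required":["motion"]}

```bash
mkdir -p pics
cat > h.py <<'E'
import numpy as np, cv2
from rig import state, optics, workorder, r
def cam(n,save=None):
    c=optics.read_camera(n)
    if save: cv2.imwrite('pics/'+save,c['color'])
    np.savez('%s.npz'%n,**c); return c
def load(n): return dict(np.load('%s.npz'%n))
def ray(c,uv):
    K=c['camera_matrix']; d=np.array([float(c['k1']),0,0,0,0])
    p=cv2.undistortPoints(np.array(uv,float).reshape(-1,1,2),K,d).reshape(-1,2)
    R=cv2.Rodrigues(c['rvec'])[0]; t=np.ravel(c['tvec'])
    return -R.T@t, np.c_[p,np.ones(len(p))]@R
def plane(c,uv,z):
    o,d=ray(c,uv); return o+d*((z-o[2])/d[:,2])[:,None]
def cloud(c):
    h,w=c['depth'].shape; v,u=np.mgrid[:h,:w]
    o,d=ray(c,np.c_[u.ravel(),v.ravel()]); return (o+d*c['depth'].reshape(-1,1)).reshape(h,w,3)
def proj(c,P):
    return cv2.projectPoints(np.array(P,float).reshape(-1,1,3),c['rvec'],c['tvec'],c['camera_matrix'],np.array([float(c['k1']),0,0,0,0]))[0].reshape(-1,2)
E
python3 - <<'E'
from h import *
for n in ['top','side']: 
    c=cam(n,n+'0.png'); R=cv2.Rodrigues(c['rvec'])[0]; print(n,-R.T@np.ravel(c['tvec']),R[2],c['camera_matrix'][0,0],c['k1'])
s=state(); print(s['t'],s['orientation'],r.pinch_z)
E
```

```text
top [ 0.38368167 -0.13831956  0.88779575] [ 0.17644099 -0.02151639 -0.98407602] 368.6350300431299 -0.03740442271984087
side [0.47121202 0.49835229 0.84174286] [ 0.0597725  -0.64500741 -0.76183508] 452.8787921221476 -0.07218538982676903
0.1 [[ 9.03118972e-01  4.29390111e-01 -5.05377431e-04]
 [ 4.29390354e-01 -9.03117641e-01  1.56523243e-03]
 [ 2.15680054e-04 -1.63059530e-03 -9.99998647e-01]] 0.0187
```

View pics/top0.png

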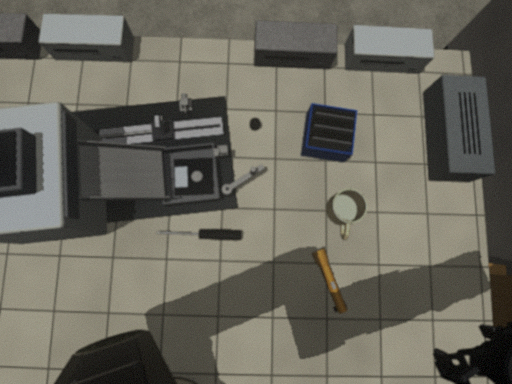

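View pics/side0.png

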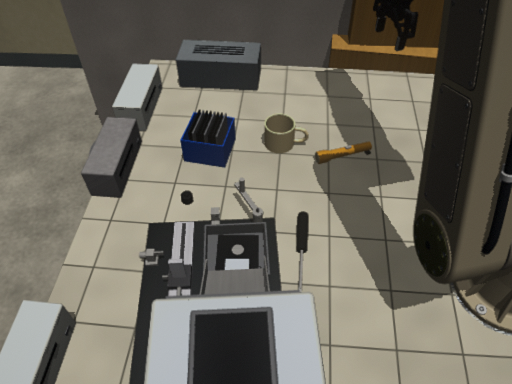

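The top view shows the loader at the left (+y is image left, +x is up), the tray around (190,180), the open latch with its peg at about (225–265,170–190), the gate blade near (158,125), and the gauge at about (185,103). The side view agrees. Next I'll enlarge the machine area.

Run:
```python
from h import *
a=load('top')['color'][85:220,75:275]; b=load('side')['color'][160:300,130:290]
f=lambda x,k:cv2.convertScaleAbs(cv2.resize(x,None,fx=k,fy=k,interpolation=cv2.INTER_CUBIC),alpha=1.3,beta=15)
cv2.imwrite('pics/topc.png',f(a,4)); cv2.imwrite('pics/sidec.png',f(b,4))
for n,uv in [('top',[(225,97),(237,208)]),('side',[(148,222),(275,219)])]:
    P=plane(load(n),uv,.008); d=P[0]-P[1]; print(n,P,np.linalg.norm(d),np.arctan2(d[1],d[0]))
```

```text
top [[ 0.77964396 -0.09004108  0.008     ]
 [ 0.49674917 -0.13019873  0.008     ]] 0.285730809057676 0.14101046878029694
side [[ 0.78184165 -0.08849351  0.008     ]
 [ 0.49287414 -0.12278158  0.008     ]] 0.2909946668834553 0.1181049471895589
```

View pics/topc.png

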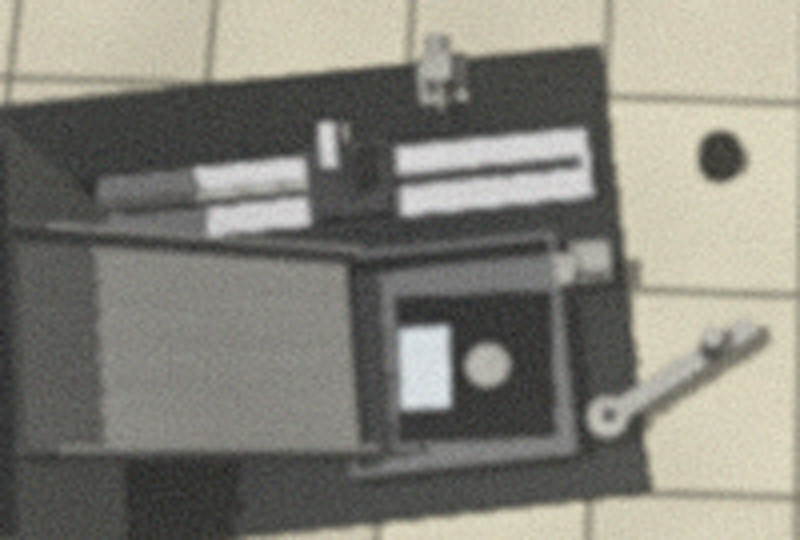

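View pics/sidec.png

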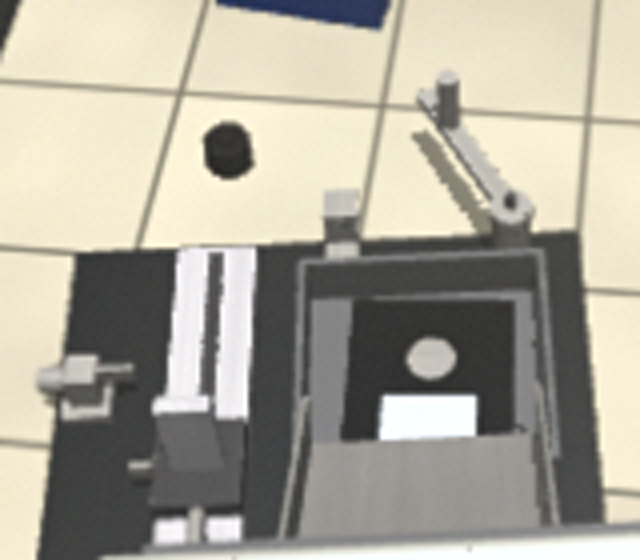

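```bash
cat >> h.py <<'E'
T=lambda p:(np.array(p)+.5)/4-.5+[75,85]
S=lambda p:(np.array(p)+.5)/4-.5+[130,160]
def tri(ct,pt,cs,ps):
    (o1,d1),(o2,d2)=ray(ct,[pt]),ray(cs,[ps]); A=np.c_[d1[0],-d2[0]]
    k=np.linalg.lstsq(A,o2-o1,rcond=None)[0]; a=o1+d1[0]*k[0]; b=o2+d2[0]*k[1]; return (a+b)/2,np.linalg.norm(a-b)
E
python3 - <<'E'
from h import *
t,s=load('top'),load('side')
for n,a,b in [('pivot',(606,416),(511,200)),('peg',(714,336),(449,76)),('cornA',(604,46),(76,256)),('cornB',(649,490),(578,235)),('bladetop',(328,146),(181,405)),('bedend_farR',(592,193),(256,248)),('bedendfarL',(585,128),(178,249)),('catch',(607,243),(341,190))]:
    p,e=tri(t,T(a),s,S(b)); print(n,p.round(4),e.round(4),plane(t,[T(a)],.053).round(4))
yaw=None
for n,b in [('ptr',(130,467)),('mark',(131,369))]: print(n,plane(s,[S(b)],.034))
# depth edges of the loader: head/tray directions
for n,c in [('top',t),('side',s)]:
    P=cloud(c); 
    for z0,z1,nm in [(.088,.1,'blade/peg tops'),(.047,.06,'arm'),(.037,.044,'40mm')]:
        m=(P[...,2]>z0)&(P[...,2]<z1)&(P[...,0]>.5)&(P[...,0]<.8)&(P[...,1]>-.25)&(P[...,1]<.13)
        k,l,st,ce=cv2.connectedComponentsWithStats(m.astype(np.uint8))
        for i in range(1,k):
            if st[i,4]>8: print(n,nm,st[i,4],P[l==i].mean(0).round(4),P[l==i].min(0).round(3),P[l==i].max(0).round(3))
E
```

```text
pivot [ 0.5323 -0.1044  0.0625] 0.0019 [[ 0.535  -0.1041  0.053 ]]
peg [ 0.5727 -0.1634  0.0945] 0.0033 [[ 0.5843 -0.165   0.053 ]]
cornA [ 0.7843 -0.0909 -0.0009] 0.0033 [[ 0.7617 -0.0939  0.053 ]]
cornB [ 0.4974 -0.1295  0.0019] 0.0045 [[ 0.493  -0.1303  0.053 ]]
bladetop [0.6765 0.0573 0.0929] 0.0018 [[0.6923 0.067  0.053 ]]
bedend_farR [ 0.6761 -0.0887  0.0236] 0.0049 [[ 0.6686 -0.0906  0.053 ]]
bedendfarL [ 0.7184 -0.0828  0.0249] 0.003 [[ 0.709  -0.0847  0.053 ]]
catch [ 0.6287 -0.1007  0.0675] 0.0099 [[ 0.6383 -0.1006  0.053 ]]
ptr [[0.71001637 0.06121164 0.034     ]]
mark [[0.72258926 0.00360854 0.034     ]]
top blade/peg tops 62 [0.6751 0.0554 0.095 ] [0.663 0.049 0.088] [0.69  0.061 0.099]
top blade/peg tops 504 [0.5614 0.0959 0.0939] [0.504 0.051 0.088] [0.62  0.116 0.1  ]
top blade/peg tops 24 [ 0.5722 -0.1614  0.0954] [ 0.567 -0.166  0.089] [ 0.578 -0.157  0.1  ]
top blade/peg tops 17 [0.5028 0.0475 0.0935] [0.5   0.036 0.088] [0.505 0.062 0.098]
top arm 18 [0.6735 0.0521 0.0532] [0.662 0.049 0.048] [0.688 0.057 0.06 ]
top arm 65 [0.5892 0.0487 0.0579] [0.559 0.042 0.054
[... 1195 characters left out ...]
 0.0463 0.0574] [0.505 0.035 0.052] [0.615 0.057 0.06 ]
side arm 50 [0.6728 0.0617 0.0535] [0.661 0.052 0.047] [0.688 0.065 0.06 ]
side 40mm 17 [ 0.5307 -0.0963  0.0412] [ 0.521 -0.101  0.037] [ 0.541 -0.094  0.044]
side 40mm 184 [ 0.5788 -0.0734  0.041 ] [ 0.51  -0.087  0.037] [ 0.643 -0.044  0.044]
side 40mm 16 [ 0.5072 -0.0417  0.0425] [ 0.504 -0.056  0.041] [ 0.511 -0.03   0.044]
side 40mm 24 [ 0.6358 -0.0214  0.0427] [ 0.632 -0.042  0.038] [ 0.64  -0.003  0.044]
side 40mm 49 [0.7496 0.0097 0.0386] [0.741 0.001 0.037] [0.758 0.018 0.042]
side 40mm 10 [0.6298 0.0264 0.0428] [0.628 0.016 0.041] [0.632 0.037 0.044]
side 40mm 293 [0.6722 0.0648 0.0389] [0.649 0.032 0.037] [0.7   0.088 0.044]
```

```bash
cat >> h.py <<'E'
from scipy.spatial.transform import Rotation as Ro
def to(pos,yyaw,s=None):
    s=s or state(); R=np.array(s['orientation']); p=np.array(s['eef_pos'])
    y=np.array([np.cos(yyaw),np.sin(yyaw),0]); z=np.array([0,0,-1.]); G=np.c_[np.cross(y,z),y,z]
    return np.r_[R.T@(np.array(pos)-p)/.25, Ro.from_matrix(R.T@G).as_rotvec()/np.radians(120)].round(4)
E
python3 - <<'E'
from h import *
print(to([.41,-.34,.231],np.radians(-15)))
E
```

```text
[ 8.970e-01 -3.657e-01 -1.300e-03 -7.000e-04 -4.000e-04 -4.131e-01]
```

Request:
arm_command:
  motion: [0.897,-0.366,0,0,0,-0.413,0.897,-0.366,0,0,0,-0.413,0.897,-0.366,0,0,0,-0.413,0.897,-0.366,0,0,0,-0.413,0.897,-0.366,0,0,0,-0.413,0.897,-0.366,0,0,0,-0.413,0.897,-0.366,0,0,0,-0.413,0.897,-0.366,0,0,0,-0.413]
  hand: 0.6

```text
t: 0.77
eef_pos: [0.4112, -0.3385, 0.231]
orientation: [[0.252, 0.968, -0.001], [0.968, -0.252, 0.0], [0.0, -0.001, -1.0]]
contact_force: [-0.7, -0.8, -0.4]
width: 0.597
finger_force: 0.0
```

Run:
```python
from h import *
s=state();print(s['t'],s['eef_pos'],s['joint_positions'],s['width'])
print(to([.572,-.162,.19],np.radians(34.3)))
```

```text
0.7667 [ 0.41121479 -0.33846999  0.23099772] [-8.39370161e-01  2.31463310e-01 -6.43091653e-02  1.27572556e+00
 -1.31589694e-04  9.86569936e-01] 0.596599898871361
[ 8.453e-01  4.443e-01  1.639e-01 -2.000e-04 -3.000e-04 -4.077e-01]
```

Request:
arm_command:
  motion: [0.845,0.444,0.164,0,0,-0.408,0.845,0.444,0.164,0,0,-0.408,0.845,0.444,0.164,0,0,-0.408,0.845,0.444,0.164,0,0,-0.408,0.845,0.444,0.164,0,0,-0.408,0.845,0.444,0.164,0,0,-0.408,0.845,0.444,0.164,0,0,-0.408,0.845,0.444,0.164,0,0,-0.408,0.845,0.444,0.164,0,0,-0.408]

```text
t: 1.52
eef_pos: [0.5717, -0.1658, 0.1897]
orientation: [[-0.554, 0.833, -0.001], [0.833, 0.554, -0.0], [0.001, -0.001, -1.0]]
contact_force: [0.1, -0.2, -0.5]
width: 0.598
finger_force: 0.0
```

Run:
```python
from h import *
s=state();print(s['t'],s['eef_pos'])
c=cam('wrist','w1.png')
P=cloud(c); m=(P[...,2]>.08)&(P[...,2]<.11); print(P[m].mean(0),P[m].min(0),P[m].max(0),m.sum()); print(proj(c,[[.572,-.162,.096],[.5333,-.1042,.057]]))
print(to([.572,-.162,.065],np.radians(34.3)))
```

```text
1.5167 [ 0.57165469 -0.16577057  0.18974585]
[ 0.60225108 -0.07098991  0.08876024] [ 0.56716403 -0.16819508  0.08000166] [0.8979248  0.05777313 0.09786278] 373
[[262.143796   193.02697049]
 [261.68900289 106.05182597]]
[ 1.290e-02  1.160e-02  5.003e-01 -3.000e-04 -1.000e-04 -5.900e-03]
```

View pics/w1.png

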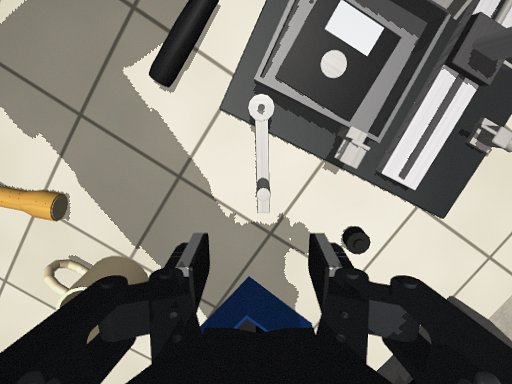

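The wrist view shows the latch arm running from the pivot (261,106) to the peg (263,195), clear between the fingers, and the projection agrees within 2 px. I'll descend.

Run:
```python
from h import *
print(state()['eef_pos'],to([.572,-.162,.065],np.radians(34.3)))
```

```text
[ 0.57146479 -0.16625487  0.19008657] [ 1.290e-02  1.160e-02  5.003e-01 -3.000e-04 -1.000e-04 -5.900e-03]
```

Request:
arm_command:
  motion: [0.013,0.012,0.25,0,0,-0.006,0.013,0.012,0.5,0,0,-0.006,0.013,0.012,0.5,0,0,-0.006,0.013,0.012,0.5,0,0,-0.006,0.013,0.012,0.5,0,0,-0.006,0.013,0.012,0.5,0,0,-0.006]

```text
t: 2.07
eef_pos: [0.5735, -0.1623, 0.0675]
orientation: [[-0.566, 0.824, 0.002], [0.824, 0.566, -0.001], [-0.002, 0.001, -1.0]]
contact_force: [0.5, -0.5, 0.3]
width: 0.598
finger_force: 0.0
```

Request:
arm_command:
  motion: [0,0,0,0,0,0,0,0,0,0,0,0,0,0,0,0,0,0,0,0,0,0,0,0,0,0,0,0,0,0,0,0,0,0,0,0]
  hand: 0
  force: 30

```text
t: 2.57
eef_pos: [0.5742, -0.1615, 0.0675]
orientation: [[-0.569, 0.823, 0.004], [0.823, 0.569, -0.002], [-0.004, 0.002, -1.0]]
contact_force: [-0.4, -0.5, 6.6]
width: 0.126
finger_force: 29.3
```

```bash
cat >> h.py <<'E'
def arc(degs,piv=(.5333,-.1042)):
    s=state(); p=np.array(s['eef_pos']); R=np.array(s['orientation']); y0=np.arctan2(R[1,1],R[0,1]); v=p[:2]-piv
    for d in degs:
        a=np.radians(d); q=np.array(piv)+[v[0]*np.cos(a)-v[1]*np.sin(a),v[0]*np.sin(a)+v[1]*np.cos(a)]
        print(d,to([*q,p[2]],y0+a,s).round(3).tolist())
E
python3 -c "
from h import *
arc(np.arange(1,11)*5.5)"
```

```text
5.5 [0.002, 0.027, 0.0, 0.001, 0.002, -0.046]
11.0 [0.006, 0.054, 0.0, 0.001, 0.002, -0.092]
16.5 [0.013, 0.08, 0.0, 0.0, 0.002, -0.138]
22.0 [0.022, 0.105, 0.0, 0.0, 0.002, -0.183]
27.5 [0.034, 0.13, 0.0, 0.0, 0.002, -0.229]
33.0 [0.048, 0.153, 0.0, 0.0, 0.002, -0.275]
38.5 [0.064, 0.174, 0.0, 0.0, 0.002, -0.321]
44.0 [0.082, 0.194, 0.0, 0.0, 0.002, -0.367]
49.5 [0.102, 0.213, -0.0, -0.0, 0.002, -0.412]
55.0 [0.124, 0.229, -0.0, -0.0, 0.002, -0.458]
```

Request:
arm_command:
  motion: [0.002,0.027,0,0,0,-0.046,0.006,0.054,0,0,0,-0.092,0.013,0.08,0,0,0,-0.138,0.022,0.105,0,0,0,-0.183,0.034,0.13,0,0,0,-0.229,0.048,0.153,0,0,0,-0.275,0.064,0.174,0,0,0,-0.321,0.082,0.194,0,0,0,-0.367,0.102,0.213,0,0,0,-0.412,0.124,0.229,0,0,0,-0.458]

```text
t: 3.4
eef_pos: [0.6032, -0.1033, 0.0674]
orientation: [[-1.0, 0.002, 0.002], [0.002, 1.0, -0.002], [-0.002, -0.002, -1.0]]
contact_force: [-3.3, -2.4, 8.2]
width: 0.131
finger_force: 29.5
```

```bash
python3 -c "
from h import *
s=state(); v=np.array(s['eef_pos'])[:2]-[.5333,-.1042]; print(s['contact_force'],np.hypot(*v),np.degrees(np.arctan2(v[1],v[0])),s['width'])
arc([4,7,9,11,13])"
```

```text
[-3.29524725 -2.44494004  8.23514115] 0.0698956022070451 0.7029621570933297 0.13060509595324107
4 [0.001, 0.02, -0.0, -0.001, 0.001, -0.033]
7 [0.003, 0.034, -0.0, -0.001, 0.001, -0.058]
9 [0.004, 0.044, -0.0, -0.001, 0.001, -0.075]
11 [0.006, 0.053, -0.0, -0.001, 0.001, -0.092]
13 [0.008, 0.063, -0.0, -0.001, 0.001, -0.108]
```

Request:
arm_command:
  motion: [0.001,0.02,0,0,0,-0.033,0.003,0.034,0,0,0,-0.058,0.004,0.044,0,0,0,-0.065,0.004,0.048,0,0,0,-0.065,0.004,0.048,0,0,0,-0.065]

```text
t: 3.82
eef_pos: [0.6025, -0.0949, 0.0675]
orientation: [[-0.992, -0.127, 0.003], [-0.127, 0.992, -0.009], [-0.002, -0.009, -1.0]]
contact_force: [-3.1, -12.8, 5.1]
width: 0.127
finger_force: 29.7
```

```bash
python3 -c "
from h import *
s=state(); v=np.array(s['eef_pos'])[:2]-[.5333,-.1042]; print(s['contact_force'],np.hypot(*v),np.degrees(np.arctan2(v[1],v[0])),s['width'])
"
```

```text
[ -3.11128824 -12.81833038   5.06386812] 0.06977851586778658 7.6307771710877015 0.12725801984068094
```

Request:
arm_command:
  motion: [0,0.008,0,0,0,0,0,0.008,0,0,0,0,0,0.008,0,0,0,0]

```text
t: 4.07
eef_pos: [0.6025, -0.0948, 0.0675]
orientation: [[-0.992, -0.125, 0.003], [-0.125, 0.992, -0.012], [-0.002, -0.012, -1.0]]
contact_force: [-2.2, -18.7, 3.7]
width: 0.131
finger_force: 29.9
```

Request:
arm_command:
  motion: [0,-0.004,0,0,0,0,0,-0.004,0,0,0,0,0,-0.004,0,0,0,0,0,-0.004,0,0,0,0]
  hand: 0.6

```text
t: 4.4
eef_pos: [0.6011, -0.0892, 0.0653]
orientation: [[-0.992, -0.13, -0.0], [-0.13, 0.992, 0.0], [0.0, 0.0, -1.0]]
contact_force: [0.2, -1.1, 0.4]
width: 0.598
finger_force: 0.0
```

Request:
arm_command:
  motion: [0,-0.004,-0.16,0,0,0,0,-0.004,-0.32,0,0,0,0,-0.004,-0.48,0,0,0,0,-0.004,-0.48,0,0,0]

```text
t: 4.73
eef_pos: [0.6053, -0.0911, 0.1941]
orientation: [[-0.991, -0.13, 0.013], [-0.13, 0.991, -0.003], [-0.012, -0.005, -1.0]]
contact_force: [1.4, -0.3, 0.7]
width: 0.597
finger_force: 0.0
```

Run:
```python
from h import *
print(state()['eef_pos'],state()['width'])
t=cam('top'); s=cam('side'); w=cam('wrist','w2.png')
f=lambda x,k:cv2.convertScaleAbs(cv2.resize(x,None,fx=k,fy=k,interpolation=cv2.INTER_CUBIC),alpha=1.3,beta=15)
cv2.imwrite('pics/two.png',np.hstack([cv2.resize(w['color'],(400,300)),cv2.resize(f(s['color'][160:280,130:290],3),(400,300))]))
print(to([.677,.0575,.17],np.radians(98.05)))
```

```text
[ 0.60531682 -0.09110057  0.19412637] 0.5973192923053525
[-3.762e-01  5.465e-01  6.270e-02 -2.000e-04  5.000e-04 -4.800e-03]
```

View pics/two.png

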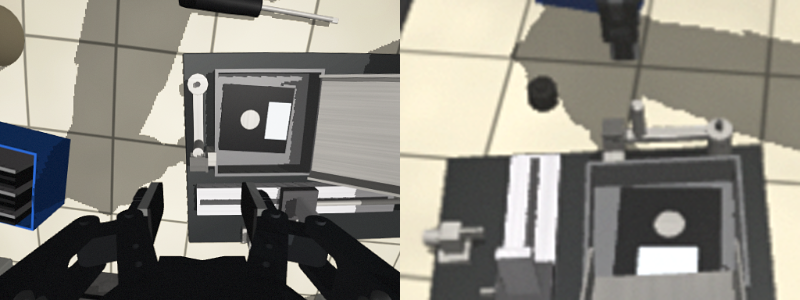

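The latch arm lies in the fork: in the wrist panel it runs from (198,85) to the catch at (205,158), and the side panel agrees. Next I'll look straight down on the pointer and gauge.

Run:
```python
from h import *
print(to([.725,.03,.22],np.radians(98.05)))
```

```text
[-5.525e-01  4.124e-01 -1.371e-01 -2.000e-04  5.000e-04 -4.800e-03]
```

Request:
arm_command:
  motion: [-0.13,0.1,-0.137,0,0,-0.005,-0.26,0.2,-0.137,0,0,-0.005,-0.39,0.3,-0.137,0,0,-0.005,-0.52,0.4,-0.137,0,0,-0.005,-0.552,0.412,-0.137,0,0,-0.005,-0.552,0.412,-0.137,0,0,-0.005,-0.552,0.412,-0.137,0,0,-0.005,-0.552,0.412,-0.137,0,0,-0.005]

```text
t: 5.55
eef_pos: [0.7236, 0.0291, 0.2174]
orientation: [[-0.99, -0.14, -0.004], [-0.14, 0.99, -0.0], [0.004, 0.0, -1.0]]
contact_force: [0.3, 0.4, -0.3]
width: 0.601
finger_force: 0.0
```

Run:
```python
from h import *
print(state()['eef_pos'])
w=cam('wrist')
print(proj(w,[[.715,.063,.034],[.7226,.0036,.034],[.677,.0575,.096]]))
x=w['color'][80:250,170:370]
cv2.imwrite('pics/w3c.png',cv2.convertScaleAbs(cv2.resize(x,None,fx=3.5,fy=3.5,interpolation=cv2.INTER_CUBIC),alpha=1.2,beta=15))
```

```text
[0.7236102  0.02914657 0.21738683]
[[289.82195675 171.57348049]
 [236.12700015 170.90052546]
 [297.96312521 142.54959426]]
```

View pics/w3c.png

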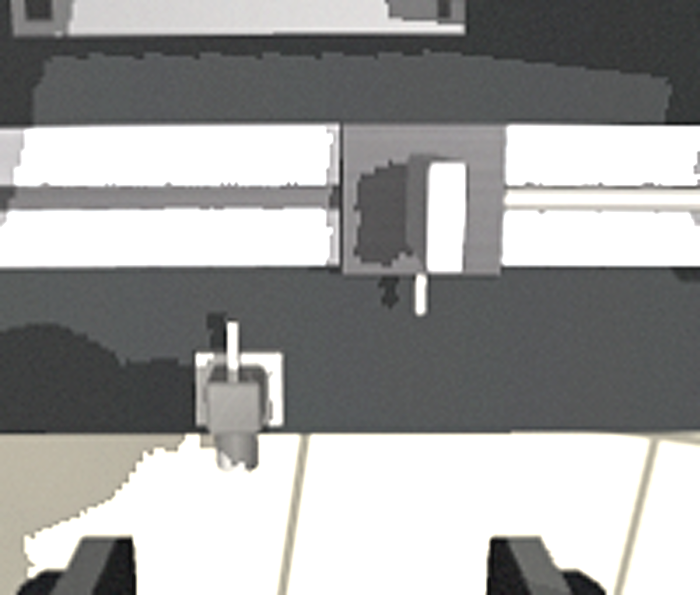

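The pointer tip is at (421,314), the gauge fin tip at (233,322) and the blade top's centre at (446,217), all in crop pixels.

Run:
```python
from h import *
w=load('wrist'); W=lambda p:(np.array(p)+.5)/3.5-.5+[170,80]
e=plane(w,[W((10,433)),W((690,432))],.008); d=e[1]-e[0]; yaw=np.arctan2(-d[0],d[1]); print('yaw',yaw)
yaw=.1405
ex=np.array([np.cos(yaw),np.sin(yaw)]); ey=np.array([-ex[1],ex[0]])
p=plane(w,[W((421,314)),W((233,322))],.034)[:,:2]; print(p,'dy',(p[0]-p[1])@ey,'dx',(p[1]-p[0])@ex)
# two-view height check with side cam
s=load('side')
for n,a,b in [('ptr',(421,314),(130,467)),('mark',(233,322),(131,369)),('blade',(446,217),(181,405))]: print(n,tri(w,W(a),s,S(b)))
b=plane(w,[W((446,217))],.096)[0]; print(b, (b[:2]-p[0])@ey)
B=(b[:2]+[.6762,.0572])/2
print(to([.6765,.0573,.13],np.radians(98.05)),to([.6765,.0573,.061],np.radians(98.05)))
```

```text
yaw 0.14131832873095979
[[0.71250697 0.06269941]
 [0.7234224  0.00379745]] dy 0.059850126060183195 dx 0.0025593445113366014
ptr (array([0.71088253, 0.06221204, 0.03567762]), np.float64(0.0026637298918199635))
mark (array([0.72296643, 0.00373559, 0.03416771]), np.float64(0.00083753248187646))
blade (array([0.67625822, 0.05704354, 0.09196398]), np.float64(0.0008043626909393816))
[0.67632961 0.05658455 0.096     ] -0.0009883929680680823
[ 1.698e-01  1.396e-01  3.535e-01  1.000e-04 -1.300e-03 -5.000e-04] [ 1.691e-01  1.395e-01  6.295e-01  1.000e-04 -1.300e-03 -5.000e-04]
```

Request:
arm_command:
  motion: [0.1,0.08,0.15,0,0,0,0.17,0.14,0.3,0,0,0,0.17,0.14,0.354,0,-0.001,0,0.17,0.14,0.45,0,-0.001,0,0.17,0.14,0.55,0,-0.001,0,0.17,0.14,0.63,0,-0.001,0,0.17,0.14,0.63,0,-0.001,0,0.17,0.14,0.63,0,-0.001,0]

```text
t: 6.27
eef_pos: [0.676, 0.057, 0.0614]
orientation: [[-0.99, -0.138, -0.001], [-0.138, 0.99, 0.0], [0.001, 0.0, -1.0]]
contact_force: [0.8, 0.9, 0.7]
width: 0.602
finger_force: 0.0
```

Request:
arm_command:
  motion: [0,0,0,0,0,0,0,0,0,0,0,0,0,0,0,0,0,0,0,0,0,0,0,0,0,0,0,0,0,0,0,0,0,0,0,0,0,0,0,0,0,0]
  hand: 0
  force: 60

```text
t: 6.85
eef_pos: [0.6791, 0.0572, 0.0641]
orientation: [[-0.99, -0.139, 0.005], [-0.139, 0.99, -0.001], [-0.005, -0.002, -1.0]]
contact_force: [-1.1, -1.5, 6.7]
width: 0.106
finger_force: 60.2
```

Run:
```python
from h import *
s=state(); p=np.array(s['eef_pos']); print(p,s['contact_force'],s['width'])
yaw=.1405; ey=np.array([-np.sin(yaw),np.cos(yaw),0])
for k in [.02,.04,.055,.0598]: print(to(p-k*ey,np.pi/2+yaw))
```

```text
[0.67911079 0.05723812 0.06407317] [-1.11064385 -1.50653346  6.72667209] 0.10563164091806655
[-0.0001 -0.08    0.0001 -0.0009  0.0025 -0.0004]
[-1.0e-04 -1.6e-01  3.0e-04 -9.0e-04  2.5e-03 -4.0e-04]
[-2.0e-04 -2.2e-01  4.0e-04 -9.0e-04  2.5e-03 -4.0e-04]
[-2.000e-04 -2.392e-01  4.000e-04 -9.000e-04  2.500e-03 -4.000e-04]
```

Request:
arm_command:
  motion: [0,-0.03,0,0,0,0,0,-0.06,0,0,0,0,0,-0.09,0,0,0,0,0,-0.12,0,0,0,0,0,-0.15,0,0,0,0,0,-0.18,0,0,0,0,0,-0.21,0,0,0,0,0,-0.23,0,0,0,0,0,-0.23,0,0,0,0,0,-0.23,0,0,0,0]

```text
t: 7.68
eef_pos: [0.6866, 0.0047, 0.0641]
orientation: [[-0.99, -0.142, 0.005], [-0.142, 0.99, 0.006], [-0.006, 0.006, -1.0]]
contact_force: [-1.4, 11.2, 8.7]
width: 0.11
finger_force: 60.5
```

Run:
```python
from h import *
s=state(); p=np.array(s['eef_pos']); ey=np.array([-np.sin(.1405),np.cos(.1405),0])
print((np.array([.67911,.05724,.064])-p)@ey, s['contact_force'])
c=cam('side'); t=cam('top')
f=lambda x,k:cv2.convertScaleAbs(cv2.resize(x,None,fx=k,fy=k,interpolation=cv2.INTER_CUBIC),alpha=1.5,beta=20)
cv2.imwrite('pics/s4.png',np.hstack([f(c['color'][210:285,155:205],8)[:560],f(t['color'][80:150,145:195],8)[:560]]))
print(proj(c,[[.7205,.0036,.034],[.7234,.0036,.034]]),proj(t,[[.7205,.0036,.034]]))
```

```text
0.05310677822601226 [-1.43897142 11.19414998  8.65340542]
[[163.34500038 251.94954411]
 [161.99996732 251.84131518]] [[185.22703318 113.80997219]]
```

View pics/s4.png

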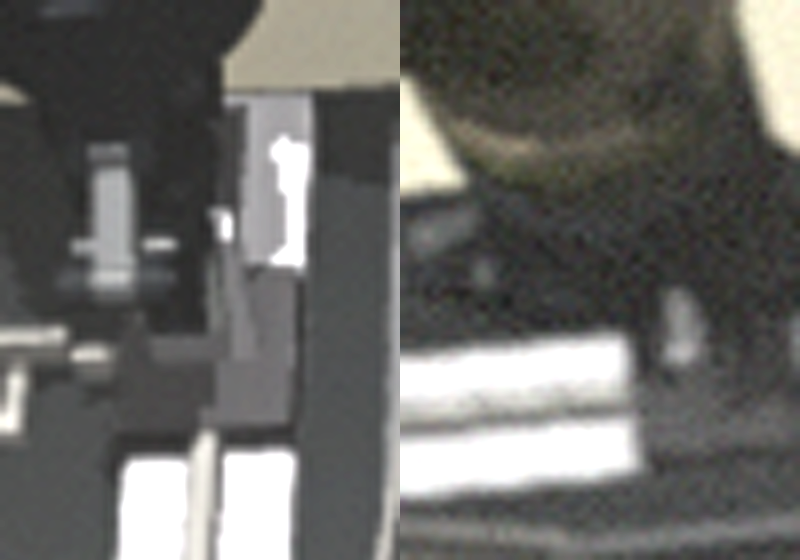

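The side panel shows the gauge fin (row about 337) and the pointer (row about 356), still short. I'll find the remainder by intensity-weighted row centroids.

```bash
cat > rem.py <<'E'
from h import *
def rem(n=3):
    ey=np.array([-np.sin(.1405),np.cos(.1405),0]); ex=np.array([ey[1],-ey[0],0]); out=[]
    for i in range(n):
        c=cam('side'); g=cv2.cvtColor(c['color'],cv2.COLOR_BGR2GRAY).astype(float)
        def fin(u0,u1,v0,v1):
            b=g[v0:v1+1,u0:u1+1]; b=np.clip(b-np.percentile(b,60),0,None)
            v,u=np.mgrid[v0:v1+1,u0:u1+1]; return [(u*b).sum()/b.sum(),(v*b).sum()/b.sum()]
        m=fin(156,161,249,254); q=fin(165,168,250,257)
        P=plane(c,[m,q],.034); out.append([(P[1]-P[0])@ey*1e3,(P[0]-P[1])@ex*1e3,*m,*q])
    print(np.round(out,2))
    s=state(); print((np.array([.67911,.05724,.064])-s['eef_pos'])@ey,s['contact_force'],s['t'])
E
python3 -c "
from rem import *
rem()
print(cv2.cvtColor(load('side')['color'],cv2.COLOR_BGR2GRAY)[246:260,154:174])"
```

```text
[[  6.51  16.79 158.43 251.58 166.14 253.88]
 [  6.62  16.89 158.42 251.57 166.17 253.92]
 [  6.59  16.92 158.42 251.57 166.19 253.9 ]]
0.05263771744457516 [-1.4511565  10.44452878  7.69455167] 7.9333
[[ 38  37  39  37  29  26  26  26  31  35  31  35  44  64  68  67  67  53
   33  30]
 [ 39  38  39  33  26  26  26  26  25  26  26  26  33  45  47  44  46  42
   30  24]
 [ 54  39  39  37  32  27  26  27  26  24  22  23  27  32  31  31  33  30
   29  22]
 [ 96  44  39  39  38  31  27  25  27  25  24  26  25  28  28  27  29  36
   41  24]
 [ 95  53  53  54  53  52  47  52  53  35  27  26  28  27  25  26  31  36
   41  28]
 [108  96 101 102 103 101  98 110 113  60  29  25  27  24  28  26  30  35
   35  34]
 [133 124 118 119 119 119 107 101  99  57  35  32  32  33  31  30  33  36
   34  40]
 [ 76  66  59  57  62  65  64  63  61  47  72  80  82  80  60  49  40  35
   36  39]
 [ 59  54  57  60  58  53  56  55  53  58 125 144 145 141  88  52  40  35
   35  36]
 [ 52  49  67  74  57  43  40  41  41  42  62  64  68  70  51  40  37  35
   34  34]
 [ 50  51  89  96  57  30  27  27  26  29  43  53  56  56  47  40  36  36
   36  35]
 [ 51  67 134 131  73  29  26  29  30  31  40  45  47  46  45  33  34  35
   35  35]
 [ 53  69 133 126  67  32  30  38  40  41  41  35  32  28  29  30  34  36
   36  36]
 [ 57  75 133 111  58  39  41  40  42  41  42  39  30  28  32  33  36  37
   37  35]]
```

Request:
arm_command:
  motion: [0,-0.015,0,0,0,0,0,-0.028,0,0,0,0,0,-0.028,0,0,0,0,0,-0.028,0,0,0,0,0,-0.028,0,0,0,0,0,-0.028,0,0,0,0]

```text
t: 8.43
eef_pos: [0.6875, -0.0015, 0.0641]
orientation: [[-0.99, -0.143, 0.005], [-0.143, 0.99, 0.007], [-0.006, 0.006, -1.0]]
contact_force: [-1.8, 12.4, 8.4]
width: 0.11
finger_force: 60.6
```

```bash
python3 -c "
from rem import *
rem(2)
print(cv2.cvtColor(load('side')['color'],cv2.COLOR_BGR2GRAY)[246:260,154:174])"
```

```text
[[-1.7000e-01  1.6520e+01  1.5844e+02  2.5158e+02  1.6627e+02  2.5119e+02]
 [-1.0000e-01  1.6600e+01  1.5843e+02  2.5157e+02  1.6630e+02  2.5121e+02]]
0.059286290127390125 [-1.84948543 11.4712042   7.91815245] 8.5333
[[ 40  38  38  40  37  29  28  27  27  24  24  24  24  26  25  24  24  33
   42  25]
 [ 38  40  40  39  41  31  28  27  27  26  26  26  28  25  26  27  30  35
   38  32]
 [ 56  41  39  39  39  40  39  30  25  28  25  25  27  25  27  25  31  35
   36  33]
 [ 97  41  37  40  38  39  40  35  27  24  24  28  27  27  24  26  30  34
   36  38]
 [ 96  54  53  53  53  54  53  59  56  36  40  60  66  63  45  38  35  33
   34  36]
 [109  99 102 101 101 102  98 114 116  70  79 132 147 143  96  76  50  37
   36  36]
 [133 126 121 119 119 119 107 101 101  61  65  84  85  86  71  53  37  35
   35  37]
 [ 76  65  58  54  63  65  65  63  61  47  47  58  61  59  59  44  36  36
   35  36]
 [ 60  55  59  60  57  55  54  57  57  50  43  52  56  55  50  35  34  38
   37  36]
 [ 51  48  67  75  57  44  40  41  43  40  41  40  39  40  32  27  35  35
   35  37]
 [ 49  51  90  96  58  30  27  27  28  29  36  34  29  27  26  27  35  37
   34  36]
 [ 52  69 133 129  72  30  26  31  31  32  39  40  34  31  31  28  36  36
   36  34]
 [ 53  69 133 128  67  34  30  37  40  41  42  42  41  40  40  37  36  37
   36  35]
 [ 58  76 132 111  59  38  41  42  43  42  41  42  41  42  43  37  37  37
   36  36]]
```

```bash
python3 -c "
from h import *
s=state(); print(s['eef_pos'],s['width'],s['finger_force'],max(abs(np.array(s['joint_vel']))))
print(workorder.job_done())"
```

```text
[ 0.6874541  -0.00145618  0.0640836 ] 0.10248642331127249 60.594250559806824 0.001452939094214814
the job is handed in; nothing more can be done
None
```

The job is handed in at about 8.6 s: the latch was closed against its hard stop in the fork, and the gate slide is held about 59 mm out at 60 N grip, its pointer within about 0.5 mm of the gauge fin; I did not re-check the loose objects at the end.

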